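Bring the specimen under the lens and hold the focus at the third click

TASK

On the measuring microscope, slide the specimen carriage along its rails until it is fully home against its stop, with the specimen under the lens. Then swing the sprung focus lever three clicks on from its rest (a click is felt each time the plunger drops into a notch), and finish while holding the lever there in the third notch, since it springs back if let go. Leave the loose gauges, tools and jar where they are.

Things in the scene. Friction and masses are not known exactly. Their poses are not given: they have to be found in the camera images.
- scope: Measuring microscope, fixed: dark base slab 50 mm high, two rails along its y, black column at its +y end, grey head over the rails. Origin: on the table under the base (slab x -140 to 120, y -260 to 220 mm). x points away from the robot, y along the rails towards the column. Its place and yaw vary.
- lens_ring (a point): Underside of the dark lens ring (80 mm across) under the head at the lever's rest, 137 mm above the table; it sinks 12 mm per rad of the lever. The head above it: lower face 220 mm up, from 50 mm on the -y side of this point to the column, 100 mm wide in x, top 350 mm up.
- carriage (a joint): Specimen carriage: steel plate 100 x 230 mm on the rails with a white frame, ring and small brass gear. Travel in m along the scope's +y, 0 at the outer end, 0.12 fully home against the stop. Starts between 0 and 0.04, slides with 2 to 4 N and stays where it is left.
- carriage_knob (a point): Centre of the upright black knob at the carriage's outer (-y) end, at the height to grip: 18 mm thick, about 109 mm above the table, its top 19 mm above this point, the plate 27 mm below; a 26 mm collar reaches to 23 mm below. Axes as the scope's. When home it is still 100 mm short of the head.
- focus_lever (a joint): Focus lever: steel arm on the robot's side of the base, swinging level. Rad, 0 at its rest stop, growing as the handle swings towards the scope's +y (clockwise from above), at most 1.46. A spring pulls it back to 0 (about 6 N at the handle at rest, 8.5 N at 1 rad); the notches do not hold it against the spring.
- lever_pivot (a point): Upright axis of the lever, on the base's top, at x -45, y -60 mm of the scope, 50 mm above the table; axes as the scope's. Round it, on the lever's hub, six upright steel pins (6 mm thick, 36 mm from the axis, 15 degrees apart) pass the sprung plunger as the lever swings; a notch follows each of the first five.
- lever_handle (a point): Centre of the lever's upright round white handle, at the height to grip: 16 mm thick, 85 mm from the lever's axis, 108 mm above the table, its top 20 mm above this point, the arm 30 mm below. At rest it lies, seen from the axis, 35 degrees round from the scope's -x towards -y. Axes turn with the lever, the scope's at rest.
- plunger (a joint): Brass plunger of the click block, m outwards: 0 free, 2.5 mm on a pin's crest, 0.2 mm in a notch. Felt at the handle (best if not squeezed hard): free swing, then the first pin stiffens it by 4 to 6 N (not yet a click); past each crest it eases to about or below the free pull as the plunger drops into the notch, then stiffens by 3 N or more within some 4 degrees: that is a click.
- click_block: Aluminium block 22 x 26 mm, 34 mm high, on the base at the hub's -y side, holding the plunger. Origin: on the lever's axis, 50 mm above the table; plunger along its -y. Its yaw is fixed within 7.5 degrees of the scope's, so the first click comes 19 to 34 degrees from rest, the others 15 degrees apart (third: lever axes 56.5 degrees clockwise from the block's).
- ring_gauge: Loose steel ring, 60 mm across, 18 mm high, on the base; origin under its centre. Leave alone.
- pin_gauge: Loose upright steel pin, 20 mm thick, 50 mm high, on the base; origin under its centre. Leave alone.
- gauge_block: Loose steel block 30 x 35 x 12 mm on the table; origin under its centre. Leave alone.
- screwdriver: Loose screwdriver lying on the table along its x. Leave alone.
- caliper: Loose steel caliper, 200 mm long, lying flat on the table. Leave alone.
- jar: Loose clear jar, 60 mm across, 70 mm high, black cap, on the table; origin under its centre. Leave alone.

How it is judged:
By the outcome, as a careful person would: the job done as asked, in the order asked, and still so for the second after the job is handed in, while the arm keeps its last pose, push and grip.
It also fails if it takes over 72 s, if anything falls off the work surface, if the arm or the gripper's body presses on something with over 40 N, if the wrist force passes 120 N, or if a joint passes its speed limit or range.

ROBOT

A 7-joint arm with a two-finger parallel gripper is mounted at the origin on the work surface. World frame = base frame: x ahead of the robot, y to its left, z up, the work surface at z = 0. Lengths are in mm, angles in rad, forces in N, time in s.
With the tool pointing down it reaches from about 350 to 775 mm from the base axis. Payload 3.1 kg.
Tool frame: the origin (TCP) lies on the centre line of the jaws, within the pads' length; the fingertips stand 8 mm ahead of it and the grasp point (between the pads) lies 11 mm behind it; z points along the fingers, y is the line along which they close (so a half turn about z gives the same grasp; the last joint's range is limited). The gripper opens to 85 mm and grips with 20 to 120 N. Pads are 22 mm wide; open, the fingers measure 114 mm over their backs; the gripper's body (76 mm by 85 mm) begins 54 mm behind the grasp point. The pads swing forward as they close: fully open they stand 13 mm farther back than shut.
Start: joints at [1.305, 0.311, 0.014, 1.512, -0.004, 1.319, -0.027], TCP at [122.098, -536.292, 239.304] pointing down, gripper open.
Joint ranges: [-2.7, 2.7], [-0.3, 1.91], [-1.27, 1.3], [0.12, 2.57], [-1.44, 4.58], [0.2, 2.03], [-3.05, 3.05]. Speed limits (rad/s): [2.79, 2.79, 3.14, 3.14, 3.14, 3.14, 3.14].

INTERFACE

Orientations are given as a unit quaternion [x, y, z, w].
In Python, from plant import env gives the robot as it stands. The module is installed in compiled form; this text tells all that it offers.
- The arm moves only by the tool jog_arm, never from a script. Its argument "targets" is one flat list of numbers, 6 for each row, row after row: the shift along the tool's x, y, z in m, then the turn, a rotation vector about the tool's x, y, z in degrees. In form: [x, y, z, ax, ay, az, x, y, z, ax, ay, az, ...]. A call has 1 to 12 rows; each row shifts and turns the commanded pose from where the row before left it, along the tool's axes as they then stand; what a row does not reach is not made up. A row lasts 1/8 s, in which the tool goes at most 62.5 mm and 10.7 degrees, less where a joint would pass 70% of its speed; a pose out of reach is approached as far as the arm can. A call is refused whole if a number of a shift passes 0.0625 or a number of a turn 10.7, either way. A call with a gripper value outside its range is refused whole. "claw" is the closure, from -1 (fully open) to 1 (shut), set as the call begins (left out, the last holds). The fingers move at their own pace and stop on an object; the grip force is fixed at half the most. Time passes only in rows, so rows that do not move let the fingers close. It gives the time, the measured TCP pose, the force, the opening and the grip force at its end, in the units of the state.
- env.observe(): the state, without advancing time (a new reading comes with each control period).
- env.snapshot(name): name is "scene" or "side" or "wrist"; returns a dict with "color" (480x640x3 uint8, blue, green, red), "intrinsics" (3x3 intrinsics, pixels), "k1" (the pictures are not rectified: a ray, as slopes to the right and down, at radius r is drawn at 1 + k1 r^2 times it, then the intrinsics apply), "R" (3x3) and "t" (3): a world point X has camera coordinates R X + t; the wrist camera has in their place "T_tool_cam" (4x4, takes a point from camera to tool coordinates, whose origin is the TCP and whose axes are the flange's). Camera axes: x right, y down, z forward; pixel columns grow to the right and rows downward; lengths in mm; the calibration is good to about 2 mm. A picture is of the moment at which its call begins: read the wrist's pose just before it. There is no depth.
- env.finish_job(): hands the job in; it is judged then, once.
The state is a dict: "t": time; "joint_pos": joint angles; "qvel": joint speeds; "joint_efforts": joint torques, N m; "ee_pos": TCP position; "tcp_rot": TCP orientation; "ft_force": force on the tool from outside, world axes, zero at the start; "ft_torque": the same for the moment, N m; "finger_gap": finger opening in mm; "finger_force": force on a finger pad.
Only numpy, scipy, OpenCV 4.12 (cv2) and the standard library are available. Lean on these libraries where they do the work, as an engineer would, in place of code of your own. Each camera call takes 0.05 s, during which the arm holds its last target. There are 200 camera calls.

## Working session

There is one attempt and no reset: what is moved stays moved. The work goes in short steps, Python scripts to look and compute and a tool call to move; the robot and the scene stay as the last step left them, time stands still between calls to the robot, and variables do not carry over. Pictures are saved under pics/ and viewed, at most 10 in all, crops included, and the job is handed in when it is done.

Besides the shell and the picture viewer there is one more tool, called after "Request:" by a JSON object that holds its "api" and its "payload", one argument or row to a line. jog_arm: Moves the arm, as the interface text tells. Its arguments: {"type":"object","properties":{"targets":{"type":"array"},"claw":{"type":"number"}},"required":["targets"]}

```bash
mkdir -p pics
cat > h.py <<'E'
import numpy as np, cv2
from plant import env
from scipy.spatial.transform import Rotation as Ro
def ray(s,px,wr=None):
    K=s["intrinsics"];d=np.array([[(px[0]-K[0,2])/K[0,0],(px[1]-K[1,2])/K[1,1]]])[0]
    u=d.copy()
    for _ in range(20): u=d/(1+s["k1"]*(u@u))
    v=np.array([u[0],u[1],1.])
    if "R" in s: R=np.array(s["R"]);return -R.T@s["t"],R.T@v
    T=np.array(s["T_tool_cam"]);Rt=Ro.from_quat(wr["tcp_rot"]).as_matrix()
    return Rt@T[:3,3]+wr["ee_pos"],Rt@T[:3,:3]@v
def onz(s,px,z,wr=None):
    o,d=ray(s,px,wr);return o+d*(z-o[2])/d[2]
def proj(s,X,wr=None):
    if "R" in s:c=np.array(s["R"])@X+s["t"]
    else:
        T=np.array(s["T_tool_cam"]);Rt=Ro.from_quat(wr["tcp_rot"]).as_matrix()
        c=T[:3,:3].T@(Rt.T@(np.array(X)-wr["ee_pos"])-T[:3,3])
    u=c[:2]/c[2];u=u*(1+s["k1"]*(u@u));K=s["intrinsics"];return np.array([K[0,0]*u[0]+K[0,2],K[1,1]*u[1]+K[1,2]])
E
python3 - <<'E'
from h import *
import pickle
o=env.observe();print(o)
d={}
for n in("scene","side","wrist"):
    s=env.snapshot(n);d[n]=s;cv2.imwrite(f"pics/{n}0.png",s["color"])
    print(n,s["intrinsics"].tolist() if hasattr(s["intrinsics"],'tolist') else s["intrinsics"],s["k1"])
    if "R" in s: print(-np.array(s["R"]).T@s["t"],s["R"])
    else: print(s["T_tool_cam"])
pickle.dump((o,d),open("s0.pkl","wb"))
E
```

```text
{'t': 0.0, 'joint_pos': array([ 1.30532038,  0.31171998,  0.01397046,  1.51309602, -0.00438482,
        1.31921967, -0.02722911]), 'qvel': array([-0.00211321,  0.00131483, -0.00053016, -0.00062884, -0.00125445,
       -0.00040583, -0.0003632 ]), 'joint_efforts': array([ 3.98853053e-04, -3.79921460e+01,  1.45935486e-01, -2.30594909e+01,
        1.18308607e-02,  1.36071868e-02,  2.22607844e-05]), 'ee_pos': array([ 121.9061283 , -535.56459478,  238.20842307]), 'tcp_rot': array([ 9.93742336e-01,  1.11690264e-01, -1.87297443e-04, -1.19161180e-03]), 'ft_force': array([-0.20306949, -0.04968901,  1.15344861]), 'ft_torque': array([-0.03197964,  0.01869717, -0.03419055]), 'finger_force': 0.0, 'finger_gap': 85.33058611157337}
scene [[622.3086091637932, 0.0, 315.219690246158], [0.0, 622.3086091637932, 242.62963935706082], [0.0, 0.0, 1.0]] -0.16791512207873888
[ 309.74217812  895.80381825 1052.3102655 ] [[-0.97655321 -0.21523164  0.00437828]
 [-0.15421906  0.68524623 -0.71179638]
 [ 0.15020091 -0.69578225 -0.70237223]]
side [[561.3018547564408, 0.0, 318.06540649489364], [0.0, 561.3018547564408, 229.86864208442964], [0.0, 0.0, 1.0]] -0.07321270934804719
[-142.50341459  830.04366418 1063.81354653] [[-0.79877741 -0.60162579 -0.00102483]
 [-0.39310144  0.52320805 -0.75612472]
 [ 0.45544033 -0.60357249 -0.65442674]]
wrist [[360.44570062275875, 0.0, 320.89789755912506], [0.0, 360.44570062275875, 239.70572874704686], [0.0, 0.0, 1.0]] -0.048409706309399884
[[ 3.46170944e-04 -9.57875694e-01 -2.87182929e-01  7.25152114e+01]
 [ 9.99999230e-01 -1.06569349e-05  1.24094666e-03  4.81581570e-01]
 [-1.19173313e-03 -2.87183137e-01  9.57874953e-01 -1.34416945e+02]
 [ 0.00000000e+00  0.00000000e+00  0.00000000e+00  1.00000000e+00]]
```

View pics/scene0.png

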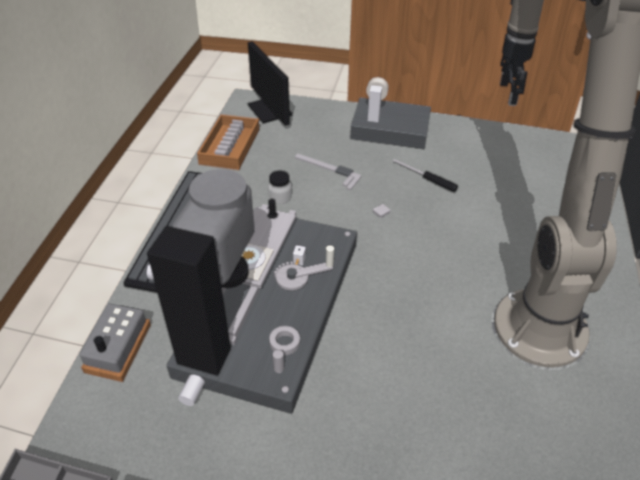

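View pics/side0.png

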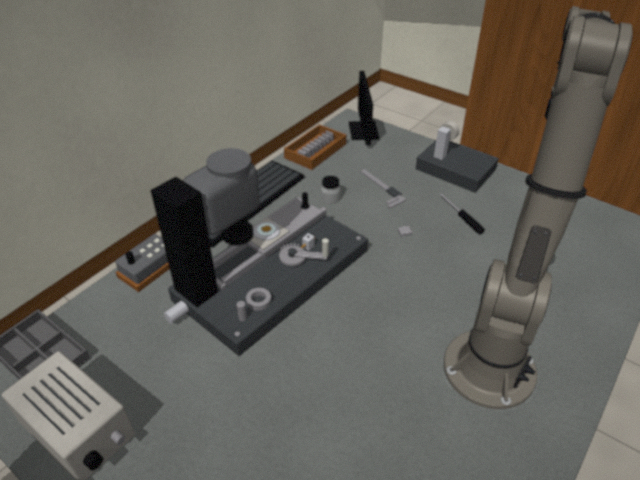

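The scene picture shows the knob at (272,205), the lever handle top at (330,248), the hub at (291,276), and the slab's robot-side edge from (356,234) to (293,404). In the side picture the knob is at (305,198) and the handle top at (325,241).

Run:
```python
from h import *
import pickle
o,d=pickle.load(open("s0.pkl","rb"));S,D=d["scene"],d["side"]
def tri(a,b):
    o1,d1=ray(S,a);o2,d2=ray(D,b)
    A=np.stack([d1,-d2],1);x=np.linalg.lstsq(A,o2-o1,rcond=None)[0]
    p,q=o1+d1*x[0],o2+d2*x[1];return ((p+q)/2).round(1),np.linalg.norm(p-q).round(1)
print("knobtop",tri((272,201),(305,193)),"handletop",tri((330,248),(325.5,240)))
e=[onz(S,p,50) for p in((356,233),(293,403))];print(e)
e2=[onz(D,p,50) for p in((368,241),(239,350))];print(e2)
for a,b in(e,e2):
    v=(b-a)[:2];yaw=np.arctan2(v[1],v[0])-np.pi/2;print("len",np.hypot(*v),"yaw",np.degrees(yaw))
    R=np.array([[np.cos(yaw),-np.sin(yaw)],[np.sin(yaw),np.cos(yaw)]])
    org=(a[:2]+b[:2])/2-R@[-140,-20];P=org+R@[-45,-60]
    H=P+R@(85*np.array([-np.cos(np.radians(35)),-np.sin(np.radians(35))]))
    print("org",org,"pivot",P,"handle",H,"knob x",R.T@(onz(S,(272,201),128)[:2]-org))
print("handle z128",onz(S,(330,248),128),onz(D,(325.5,240),128),"knob",onz(S,(272,201),128),onz(D,(305,193),128))
print("hub z~80",onz(S,(291,271),80),onz(D,(292,254),80))
```

```text
knobtop (array([ 635.1, -139.6,  121.5]), np.float64(3.6)) handletop (array([475.2, -19.2, 120.6]), np.float64(1.3))
[array([ 438.16859415, -149.21553319,   50.        ]), array([473.68895846, 320.97762402,  50.        ])]
[array([ 427.65993306, -149.27972066,   50.        ]), array([458.11903782, 326.31421185,  50.        ])]
len 471.53292712646146 yaw -4.320157827845557
org [597.03758434  95.27808195] pivot [547.64567002  38.83839023] handle [474.54296381  -4.53204144] knob x [  51.95912564 -221.73439273]
len 476.56830119307335 yaw -3.664466329104284
org [583.88151634  99.52847729] pivot [535.13871664  42.52725382] handle [462.53711663  -1.67690522] knob x [  62.81908269 -225.71533524]
handle z128 [473.71653142 -10.98226652 128.        ] [470.68725791 -13.33369075 128.        ] knob [ 632.1459256  -129.74035293  128.        ] [ 631.05310608 -135.51687335  128.        ]
hub z~80 [549.43647334  27.82701467  80.        ] [538.73582266  37.82314635  80.        ]
```

Request:
{"api": "jog_arm", "payload": {
  "targets": [0.0447,-0.028,0,0,0,0,0.0447,-0.028,0,0,0,0,0.0447,-0.028,0,0,0,0,0.0447,-0.028,0,0,0,0,0.0447,-0.028,0,0,0,0,0.0447,-0.028,0,0,0,0,0.0447,-0.028,0,0,0,0,0.0447,-0.028,0,0,0,0,0.0447,-0.028,0,0,0,0,0.0447,-0.028,0,0,0,0,0.0447,-0.028,0,0,0,8.4,0.0447,-0.028,0,0,0,8.4]
}}

```text
t: 1.65
ee_pos: [576.3, -94.0, 239.1]
tcp_rot: [0.999, -0.037, -0.0, 0.0]
ft_force: [-0.7, -1.3, 1.3]
finger_gap: 85.5
finger_force: 0.0
```

Request:
{"api": "jog_arm", "payload": {
  "targets": [0,0,0,0,0,0,0,0,0,0,0,0,0,0,0,0,0,0]
}}

```text
t: 2.02
ee_pos: [574.6, -97.4, 239.2]
tcp_rot: [0.999, -0.036, -0.0, 0.001]
ft_force: [-0.6, -0.2, 0.5]
finger_gap: 85.3
finger_force: 0.0
```

Run:
```python
from h import *
import pickle
o=env.observe();s=env.snapshot("wrist");cv2.imwrite("pics/w1.png",s["color"]);pickle.dump((o,s),open("w1.pkl","wb"))
print(o["t"],o["ee_pos"],Ro.from_quat(o["tcp_rot"]).as_matrix().round(3),o["ft_force"],o["joint_pos"])
```

```text
2.025 [574.59899052 -97.44389999 239.23823776] [[ 0.997 -0.072 -0.001]
 [-0.072 -0.997 -0.001]
 [-0.001  0.001 -1.   ]] [-0.61154973 -0.23797597  0.50815363] [ 0.37786216  0.40237669 -0.3436605   1.40557033  0.13676778  1.35758111
 -1.61216654]
```

View pics/w1.png

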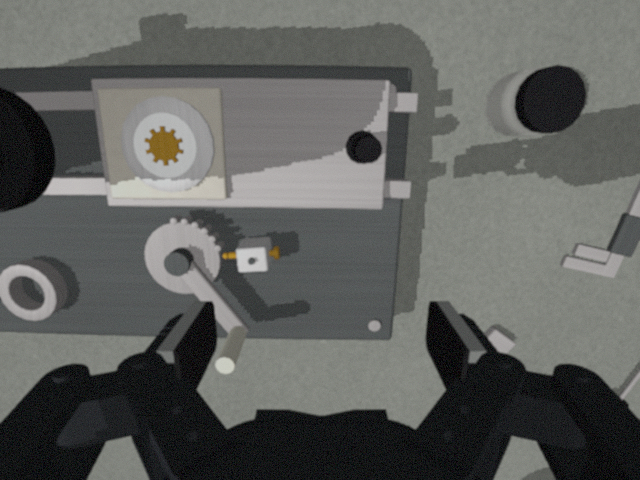

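Wrist view: black knob top at (370,147), white handle top at (225,366), hub at (182,257), and click block at (252,257). The lens ring is at left (15,150), with the ring gauge at (32,290) and the jar cap at (552,98).

Run:
```python
from h import *
import pickle
o,s=pickle.load(open("w1.pkl","rb"))
g=cv2.cvtColor(s["color"],cv2.COLOR_BGR2GRAY)
m=(g[120:175,335:395]<45).astype(np.uint8);n,l,st,c=cv2.connectedComponentsWithStats(m)
for i in range(1,n):
    if st[i,4]>100: print("knob blob",st[i]+[335,120,0,0,0],c[i]+[335,120])
K=onz(s,(371,147),128,o);print("knobtop",K)
H=onz(s,(225,366),128,o);print("handle",H)
a,b=onz(s,(10,330),50,o),onz(s,(388,339),50,o)
p,q=onz(s,(120,207),82,o),onz(s,(380,209),82,o)
for a,b in((b,a),(q,p)):
  v=b-a;print("yaw",np.degrees(np.arctan2(v[1],v[0]))-90)
print("near -y corner",onz(s,(389,340),50,o),"ring g",onz(s,(30,288),68,o),"lens",onz(s,(10,150),137,o),"hub",onz(s,(178,262),90,o),"block",onz(s,(253,260),84,o),"jar",onz(s,(552,98),70,o))
```

```text
knob blob [347 132  34  30 809] [363.07787392 147.0210136 ]
knobtop [ 635.1993024  -136.19901966  128.        ]
handle [473.50876729 -14.08273934 128.        ]
yaw -5.103430323118957
yaw -4.677990782983841
near -y corner [ 437.59798932 -159.19649862   50.        ] ring g [527.62525742 183.19637779  68.        ] lens [653.04978448 102.40095858 137.        ] hub [551.31050542  23.8145143   90.        ] block [546.51512536 -38.45972332  84.        ] jar [ 662.04307877 -292.33099894   70.        ]
```

Request:
{"api": "jog_arm", "payload": {
  "targets": [0.0314,0.016,0,0,0,0,0.0314,0.016,0,0,0,0,0,0,0.035,0,0,0,0,0,0.035,0,0,0,0,0,0.03,0,0,0,0,0,0.02,0,0,0,0,0,0,0,0,0,0,0,0,0,0,0]
}}

```text
t: 3.08
ee_pos: [636.4, -132.6, 120.6]
tcp_rot: [0.999, -0.035, 0.001, 0.0]
ft_force: [-0.4, 0.0, -0.4]
finger_gap: 85.1
finger_force: 0.0
```

Run:
```python
from h import *
import pickle
o=env.observe();s=env.snapshot("wrist");cv2.imwrite("pics/w2.png",s["color"])
print(o["t"],o["ee_pos"],o["ft_force"])
```

```text
3.075 [ 636.43743591 -132.58572271  120.61249548] [-0.44886822  0.01722209 -0.39312781]
```

View pics/w2.png

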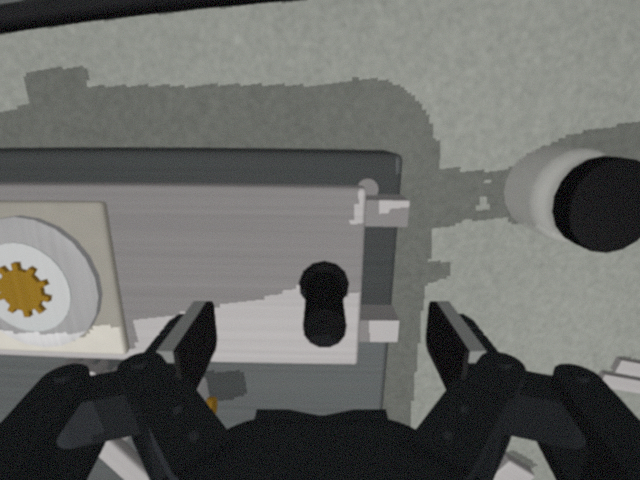

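Knob top at about (325,328) lies where the grasp point projects (321,325), between the jaws. Descend and grip.

Request:
{"api": "jog_arm", "payload": {
  "targets": [0,0.001,0.012,0,0,0,0,0,0.0105,0,0,0,0,0,0,0,0,0]
}}

```text
t: 3.5
ee_pos: [634.6, -132.6, 95.0]
tcp_rot: [0.999, -0.035, -0.002, -0.0]
ft_force: [0.4, 0.5, 0.8]
finger_gap: 85.6
finger_force: 0.0
```

Request:
{"api": "jog_arm", "payload": {
  "targets": [0,0,0,0,0,0,0,0,0,0,0,0,0,0,0,0,0,0,0,0,0,0,0,0,0,0,0,0,0,0,0,0,0,0,0,0],
  "claw": 1
}}

```text
t: 4.25
ee_pos: [636.1, -133.1, 97.3]
tcp_rot: [0.999, -0.035, 0.0, 0.0]
ft_force: [-1.3, -0.7, 3.9]
finger_gap: 15.8
finger_force: 61.4
```

Request:
{"api": "jog_arm", "payload": {
  "targets": [0,-0.008,0,0,0,0,0,-0.012,0,0,0,0,0,-0.012,0,0,0,0,0,-0.012,0,0,0,0,0,-0.012,0,0,0,0,0,-0.012,0,0,0,0,0,-0.007,0,0,0,0,0,0,0,0,0,0]
}}

```text
t: 5.25
ee_pos: [642.8, -54.7, 97.3]
tcp_rot: [0.999, -0.033, 0.002, -0.001]
ft_force: [5.0, 0.2, 2.4]
finger_gap: 16.2
finger_force: 61.6
```

Request:
{"api": "jog_arm", "payload": {
  "targets": [0.001,-0.005,0,0,0,0,0,-0.005,0,0,0,0,0,-0.004,0,0,0,0,0,-0.003,0,0,0,0,0,0,0,0,0,0]
}}

```text
t: 5.88
ee_pos: [644.0, -40.1, 97.3]
tcp_rot: [0.999, -0.034, 0.001, -0.0]
ft_force: [5.2, -1.3, 5.8]
finger_gap: 15.9
finger_force: 62.0
```

Request:
{"api": "jog_arm", "payload": {
  "targets": [0,-0.003,0,0,0,0,0,-0.003,0,0,0,0,0,0,0,0,0,0]
}}

```text
t: 6.25
ee_pos: [644.2, -38.3, 97.3]
tcp_rot: [0.999, -0.036, 0.001, 0.002]
ft_force: [2.5, -6.4, 5.5]
finger_gap: 16.1
finger_force: 62.4
```

Request:
{"api": "jog_arm", "payload": {
  "targets": [0,-0.004,0,0,0,0,0,0,0,0,0,0,0,0,0,0,0,0]
}}

```text
t: 6.62
ee_pos: [644.2, -38.3, 97.3]
tcp_rot: [0.999, -0.037, 0.0, 0.004]
ft_force: [3.4, -11.1, 6.6]
finger_gap: 16.0
finger_force: 63.0
```

Request:
{"api": "jog_arm", "payload": {
  "targets": [0,-0.004,0,0,0,0,0,0,0,0,0,0,0,0,0,0,0,0]
}}

```text
t: 7.0
ee_pos: [644.2, -38.3, 97.3]
tcp_rot: [0.999, -0.039, 0.0, 0.007]
ft_force: [2.1, -14.7, 7.2]
finger_gap: 15.9
finger_force: 63.9
```

Request:
{"api": "jog_arm", "payload": {
  "targets": [0,0.005,0,0,0,0,0,0.005,0,0,0,0,0,0,0,0,0,0]
}}

```text
t: 7.38
ee_pos: [644.2, -38.3, 97.3]
tcp_rot: [0.999, -0.035, 0.001, 0.0]
ft_force: [4.0, -4.1, 5.9]
finger_gap: 15.8
finger_force: 62.3
```

Request:
{"api": "jog_arm", "payload": {
  "targets": [0,0,0,0,0,0,0,0,0,0,0,0,0,0,0,0,0,0,0,0,-0.02,0,0,0,0,0,-0.02,0,0,0,0,0,-0.03,0,0,0,0,0,-0.03,0,0,0,0,0,0,0,0,0],
  "claw": -1
}}

```text
t: 8.38
ee_pos: [645.0, -36.1, 199.5]
tcp_rot: [0.999, -0.034, 0.003, -0.0]
ft_force: [0.7, -0.7, -0.8]
finger_gap: 85.5
finger_force: 0.0
```

Run:
```python
from h import *
o=env.observe();s=env.snapshot("wrist");cv2.imwrite("pics/w3.png",s["color"])
print(o["t"],o["ee_pos"],Ro.from_quat(o["tcp_rot"]).as_matrix().round(3),o["ft_force"],proj(s,[643.8,-38,128],o),proj(s,[473.5,-14,128],o))
import pickle;pickle.dump((o,s),open("w3.pkl","wb"))
```

```text
8.375 [644.97381173 -36.1476274  199.53520196] [[ 0.998 -0.069  0.005]
 [-0.069 -0.998  0.001]
 [ 0.005 -0.001 -1.   ]] [ 0.72835829 -0.6801672  -0.79974108] [322.70150841 259.31297483] [306.06837138 472.92764472]
```

View pics/w3.png

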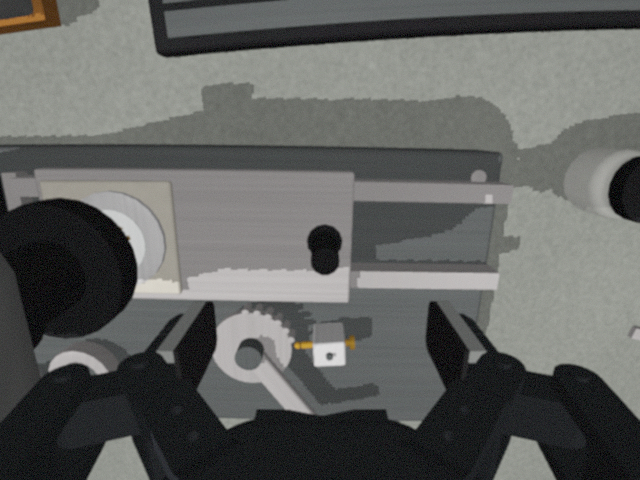

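The knob is at (324,260), the specimen ring at about (110,240), and the lens ring at about (66,268) and nearer to the camera. Checking the plan offset.

Run:
```python
from h import *
import pickle
o,s=pickle.load(open("w3.pkl","rb"))
print("lens",onz(s,(65,268),137,o),"spec ring",onz(s,(110,244),92,o),"right edges:",onz(s,(137,268),137,o),onz(s,(166,236),92,o))
o1,s1=pickle.load(open("w1.pkl","rb"))
print("ring before",onz(s1,(167,145),92,o1),"gear",onz(s1,(164,146),95,o1),"lens",onz(s1,(10,150),137,o1),"lens edge",onz(s1,(54,150),137,o1))
print("knob collar now",onz(s,(324,238),86,o),"knob top",onz(s,(324,262),128,o),"carr end",onz(s,(352,235),82,o))
print("before knob top",onz(s1,(367,147),128,o1),"carr end",onz(s1,(386,147),82,o1))
P=np.array([547,28.7])
for th in(0,49,56.5,64):
    a=np.radians(215-4.8-th);print(th,P+85*np.array([np.cos(a),np.sin(a)]),"tangent dir deg",np.degrees(a)-90)
```

```text
lens [651.71232341 116.46305649 137.        ] spec ring [652.79016066 113.72605115  92.        ] right edges: [648.89548401  71.88561438 137.        ] [655.85421761  71.72701353  92.        ]
ring before [646.64442401  14.11479692  92.        ] gear [646.11162319  15.30105109  95.        ] lens [653.04978448 102.40095858 137.        ] lens edge [650.1746934   71.54914665 137.        ]
knob collar now [645.038247   -39.22044485  86.        ] knob top [642.01945805 -38.67167202 128.        ] carr end [644.75826498 -59.6397096   82.        ]
before knob top [ 635.38092892 -133.54741943  128.        ] carr end [ 632.15780446 -154.20730275   82.        ]
0 [473.53664183 -14.05669546] tangent dir deg 120.20000000000002
49 [466.53481289  56.09258409] tangent dir deg 71.19999999999999
56.5 [470.79865342  66.36105122] tangent dir deg 63.69999999999999
64 [476.36632011  75.98512732] tangent dir deg 56.19999999999999
```

Specimen now lies under the lens (centres within about 3 mm), so the carriage is home. Next, the handle.

Request:
{"api": "jog_arm", "payload": {
  "targets": [-0.0432,-0.0025,0,0,0,0,-0.0432,-0.0025,0,0,0,0,-0.0432,-0.0025,0,0,0,0,-0.0432,-0.0025,0,0,0,0,0,0,0,0,0,-8.5,0,0,0,0,0,-8.5,0,0,0,0,0,-8.5,0,0,0,0,0,-8.5,0,0,0.03,0,0,0,0,0,0.03,0,0,0,0,0,0,0,0,0,0,0,0,0,0,0]
}}

```text
t: 9.93
ee_pos: [471.9, -14.9, 137.0]
tcp_rot: [0.966, 0.259, -0.0, -0.0]
ft_force: [0.0, 0.4, 0.1]
finger_gap: 85.3
finger_force: 0.0
```

Run:
```python
from h import *
o=env.observe();s=env.snapshot("wrist");cv2.imwrite("pics/w4.png",s["color"])
R=Ro.from_quat(o["tcp_rot"]).as_matrix()
print(o["t"],o["ee_pos"],R.round(3),o["ft_force"],o["joint_pos"],proj(s,[473.5,-14,128],o),proj(s,o["ee_pos"]-11*R[:,2],o))
import pickle;pickle.dump((o,s),open("w4.pkl","wb"))
```

```text
9.925 [471.87953471 -14.89010917 136.97209968] [[ 0.866  0.501 -0.   ]
 [ 0.501 -0.866  0.   ]
 [-0.    -0.    -1.   ]] [0.04225809 0.44296086 0.07334977] [ 0.37161071  0.27488879 -0.44949591  1.85566401  0.13673637  1.04149567
 -1.17904501] [319.96183106 299.87251907] [319.78815464 327.24187787]
```

View pics/w4.png

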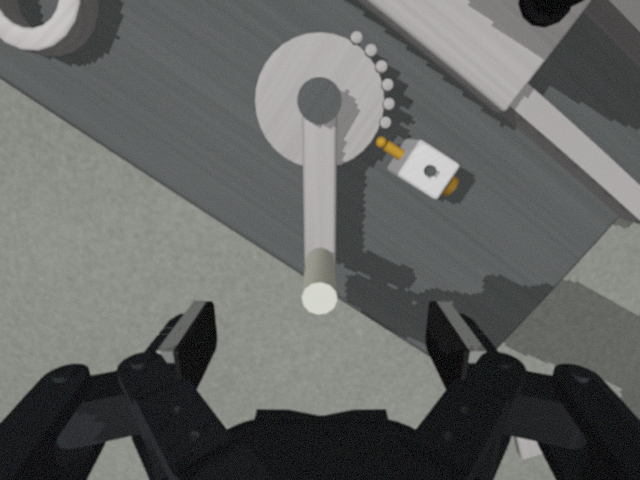

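Handle top at (319,298), just as predicted; hub axis at (319,100), and click block top at (430,168) with the plunger from (382,142).

Run:
```python
from h import *
import pickle
o,s=pickle.load(open("w4.pkl","rb"))
P=onz(s,(319.5,100),92,o);H=onz(s,(319,298),128,o);print("hub",P,"handle",H,np.linalg.norm((P-H)[:2]))
for z in(84,):
  B=onz(s,(430,170),z,o);v=(B-P)[:2];print("block",B,np.hypot(*v),"yaw rel world",np.degrees(np.arctan2(v[1],v[0]))+90)
a,b=onz(s,(380,142),72,o),onz(s,(453,186),72,o);v=(b-a)[:2];print("plunger axis yaw",np.degrees(np.arctan2(v[1],v[0]))+90)
v=(H-P)[:2];print("lever dir",np.degrees(np.arctan2(v[1],v[0]))%360-215,"scope yaw")
# block top quad
c=s["color"][120:215,380:480].min(2);m=(c>200).astype(np.uint8);n,l,st,ce=cv2.connectedComponentsWithStats(m);i=1+st[1:,4].argmax()
pts=np.argwhere(l==i)[:,::-1]+[380,120];W=np.array([onz(s,p,84,o)[:2] for p in pts.astype(float)],np.float32)
r=cv2.minAreaRect(W);print(r,st[i])
```

```text
hub [547.00230429  28.77829469  92.        ] handle [474.07080402 -13.18476437 128.        ] 84.1421538728189
block [546.81333898 -37.16779681  84.        ] 65.94636223966093 yaw rel world -0.1641778110820269
plunger axis yaw 0.7457609733044137
lever dir -5.084896232929282 scope yaw
((546.4639892578125, -36.042327880859375), (23.532278060913086, 19.20181655883789), 89.53793334960938) [  20   24   57   52 1462]
```

Request:
{"api": "jog_arm", "payload": {
  "targets": [0.001,0,0.02,0,0,0,0,0,0.02,0,0,0,0,0,0,0,0,0,0,0,0,0,0,0]
}}

```text
t: 10.48
ee_pos: [473.8, -14.5, 98.1]
tcp_rot: [0.966, 0.259, 0.001, 0.0]
ft_force: [0.1, -0.4, 0.0]
finger_gap: 85.2
finger_force: 0.0
```

Request:
{"api": "jog_arm", "payload": {
  "targets": [0,0,0,0,0,0,0,0,0,0,0,0,0,0,0,0,0,0,0,0,0,0,0,0,0,0,0,0,0,0],
  "claw": 0.4
}}

```text
t: 11.1
ee_pos: [472.7, -14.6, 96.8]
tcp_rot: [0.966, 0.259, -0.0, 0.0]
ft_force: [1.0, 0.0, -0.0]
finger_gap: 25.7
finger_force: 0.0
```

Estimated third notch is about 51.5° from rest (block turned about +5° relative to the scope). Start the swing in the loose cage.

Request:
{"api": "jog_arm", "payload": {
  "targets": [0.0001,-0.0044,0,0,0,3,0.0001,-0.0044,0,0,0,3,0.0001,-0.0044,0,0,0,3,0,0,0,0,0,0,0,0,0,0,0,0]
}}

```text
t: 11.72
ee_pos: [468.7, -5.5, 96.8]
tcp_rot: [0.983, 0.182, 0.001, 0.002]
ft_force: [4.2, -4.4, -3.2]
finger_gap: 25.9
finger_force: 2.8
```

Request:
{"api": "jog_arm", "payload": {
  "targets": [0.0001,-0.0044,0,0,0,3,0,0,0,0,0,0,0,0,0,0,0,0]
}}

```text
t: 12.1
ee_pos: [467.1, -1.6, 96.8]
tcp_rot: [0.988, 0.156, 0.001, 0.002]
ft_force: [2.9, -5.3, -3.3]
finger_gap: 25.7
finger_force: 2.9
```

Request:
{"api": "jog_arm", "payload": {
  "targets": [0.0001,-0.003,0,0,0,2,0,0,0,0,0,0,0,0,0,0,0,0]
}}

```text
t: 12.48
ee_pos: [466.1, 1.1, 96.8]
tcp_rot: [0.99, 0.138, 0.001, 0.002]
ft_force: [3.4, -6.3, -2.1]
finger_gap: 25.5
finger_force: 2.9
```

Request:
{"api": "jog_arm", "payload": {
  "targets": [0.0001,-0.003,0,0,0,2,0,0,0,0,0,0,0,0,0,0,0,0]
}}

```text
t: 12.85
ee_pos: [465.4, 3.5, 96.8]
tcp_rot: [0.993, 0.121, 0.001, 0.002]
ft_force: [2.2, -6.1, -2.9]
finger_gap: 25.8
finger_force: 3.3
```

Request:
{"api": "jog_arm", "payload": {
  "targets": [0.0001,-0.003,0,0,0,2,0,0,0,0,0,0,0,0,0,0,0,0]
}}

```text
t: 13.22
ee_pos: [465.0, 5.6, 96.8]
tcp_rot: [0.995, 0.103, 0.001, 0.003]
ft_force: [4.9, -6.9, -2.0]
finger_gap: 25.6
finger_force: 4.0
```

Request:
{"api": "jog_arm", "payload": {
  "targets": [0.0001,-0.003,0,0,0,2,0,0,0,0,0,0,0,0,0,0,0,0]
}}

```text
t: 13.6
ee_pos: [464.2, 8.4, 96.8]
tcp_rot: [0.996, 0.086, 0.001, 0.003]
ft_force: [3.2, -7.0, -2.5]
finger_gap: 25.6
finger_force: 4.0
```

Request:
{"api": "jog_arm", "payload": {
  "targets": [0.0001,-0.003,0,0,0,2,0,0,0,0,0,0,0,0,0,0,0,0]
}}

```text
t: 13.98
ee_pos: [463.2, 11.9, 96.7]
tcp_rot: [0.998, 0.069, 0.0, 0.003]
ft_force: [1.5, -7.3, -1.3]
finger_gap: 25.6
finger_force: 3.5
```

Request:
{"api": "jog_arm", "payload": {
  "targets": [0.0001,-0.003,0,0,0,2,0,0,0,0,0,0,0,0,0,0,0,0]
}}

```text
t: 14.35
ee_pos: [462.3, 15.5, 96.7]
tcp_rot: [0.999, 0.051, -0.0, 0.002]
ft_force: [1.0, -5.6, 0.7]
finger_gap: 25.6
finger_force: 2.7
```

Request:
{"api": "jog_arm", "payload": {
  "targets": [0.0001,-0.003,0,0,0,2,0,0,0,0,0,0,0,0,0,0,0,0]
}}

```text
t: 14.72
ee_pos: [461.4, 20.2, 96.6]
tcp_rot: [0.999, 0.035, -0.001, 0.001]
ft_force: [-0.1, -6.0, 1.2]
finger_gap: 25.5
finger_force: 3.0
```

Request:
{"api": "jog_arm", "payload": {
  "targets": [0.0001,-0.003,0,0,0,2,0,0,0,0,0,0,0,0,0,0,0,0]
}}

```text
t: 15.1
ee_pos: [461.2, 22.6, 96.6]
tcp_rot: [1.0, 0.017, -0.001, 0.002]
ft_force: [-0.6, -6.6, 1.8]
finger_gap: 25.3
finger_force: 3.2
```

Request:
{"api": "jog_arm", "payload": {
  "targets": [0.0001,-0.003,0,0,0,2,0,0,0,0,0,0,0,0,0,0,0,0]
}}

```text
t: 15.48
ee_pos: [461.2, 25.1, 96.6]
tcp_rot: [1.0, -0.0, -0.001, 0.002]
ft_force: [-1.4, -8.5, 2.5]
finger_gap: 25.8
finger_force: 3.6
```

Request:
{"api": "jog_arm", "payload": {
  "targets": [0.0001,-0.003,0,0,0,2,0,0,0,0,0,0,0,0,0,0,0,0]
}}

```text
t: 15.85
ee_pos: [461.2, 27.5, 96.6]
tcp_rot: [1.0, -0.018, -0.001, 0.002]
ft_force: [-2.7, -8.2, 1.9]
finger_gap: 25.7
finger_force: 4.1
```

Request:
{"api": "jog_arm", "payload": {
  "targets": [0.0001,-0.003,0,0,0,2,0,0,0,0,0,0,0,0,0,0,0,0]
}}

```text
t: 16.23
ee_pos: [461.4, 29.0, 96.6]
tcp_rot: [0.999, -0.036, -0.001, 0.003]
ft_force: [-1.0, -9.6, 2.8]
finger_gap: 25.7
finger_force: 5.2
```

Request:
{"api": "jog_arm", "payload": {
  "targets": [0.0001,-0.003,0,0,0,2,0,0,0,0,0,0,0,0,0,0,0,0]
}}

```text
t: 16.6
ee_pos: [461.7, 30.4, 96.6]
tcp_rot: [0.999, -0.054, -0.001, 0.004]
ft_force: [-1.7, -12.2, 2.6]
finger_gap: 25.8
finger_force: 6.5
```

Request:
{"api": "jog_arm", "payload": {
  "targets": [0.0001,-0.003,0,0,0,2,0,0,0,0,0,0,0,0,0,0,0,0]
}}

```text
t: 16.98
ee_pos: [461.3, 37.1, 96.5]
tcp_rot: [0.998, -0.07, -0.002, 0.002]
ft_force: [-4.0, -6.8, 3.7]
finger_gap: 25.5
finger_force: 3.6
```

Request:
{"api": "jog_arm", "payload": {
  "targets": [0.0001,-0.003,0,0,0,1,0,0,0,0,0,0,0,0,0,0,0,0]
}}

```text
t: 17.35
ee_pos: [461.5, 41.3, 96.4]
tcp_rot: [0.997, -0.078, -0.002, 0.001]
ft_force: [-3.2, -4.1, 3.0]
finger_gap: 25.9
finger_force: 2.6
```

Request:
{"api": "jog_arm", "payload": {
  "targets": [0.0001,-0.002,0,0,0,1,0,0,0,0,0,0,0,0,0,0,0,0]
}}

```text
t: 17.73
ee_pos: [461.8, 43.1, 96.3]
tcp_rot: [0.996, -0.087, -0.002, 0.002]
ft_force: [-2.4, -5.1, 2.4]
finger_gap: 25.8
finger_force: 2.8
```

Request:
{"api": "jog_arm", "payload": {
  "targets": [0.0001,-0.002,0,0,0,1,0,0,0,0,0,0,0,0,0,0,0,0]
}}

```text
t: 18.1
ee_pos: [462.0, 44.4, 96.2]
tcp_rot: [0.995, -0.096, -0.002, 0.002]
ft_force: [-3.9, -5.8, 2.4]
finger_gap: 25.6
finger_force: 3.4
```

Request:
{"api": "jog_arm", "payload": {
  "targets": [0.0001,-0.002,0,0,0,1,0,0,0,0,0,0,0,0,0,0,0,0]
}}

```text
t: 18.48
ee_pos: [462.4, 45.9, 96.3]
tcp_rot: [0.994, -0.105, -0.002, 0.002]
ft_force: [-3.5, -6.8, 3.9]
finger_gap: 25.8
finger_force: 3.8
```

Request:
{"api": "jog_arm", "payload": {
  "targets": [0.0001,-0.002,0,0,0,1,0,0,0,0,0,0,0,0,0,0,0,0]
}}

```text
t: 18.85
ee_pos: [462.6, 47.7, 96.2]
tcp_rot: [0.994, -0.114, -0.003, 0.003]
ft_force: [-4.8, -7.3, 4.8]
finger_gap: 25.9
finger_force: 4.0
```

Force fell from 12 to 5 N and rises again, with the handle near 36°: the second click. On to the third.

Request:
{"api": "jog_arm", "payload": {
  "targets": [0.0001,-0.003,0,0,0,1.7,0,0,0,0,0,0,0,0,0,0,0,0]
}}

```text
t: 19.23
ee_pos: [463.2, 49.7, 96.2]
tcp_rot: [0.992, -0.129, -0.003, 0.003]
ft_force: [-4.5, -8.8, 4.2]
finger_gap: 25.6
finger_force: 4.8
```

Request:
{"api": "jog_arm", "payload": {
  "targets": [0.0001,-0.003,0,0,0,1.7,0,0,0,0,0,0,0,0,0,0,0,0]
}}

```text
t: 19.6
ee_pos: [463.7, 51.7, 96.1]
tcp_rot: [0.99, -0.144, -0.003, 0.004]
ft_force: [-5.6, -9.4, 5.9]
finger_gap: 25.3
finger_force: 5.5
```

Request:
{"api": "jog_arm", "payload": {
  "targets": [0.0001,-0.002,0,0,0,1.2,0,0,0,0,0,0,0,0,0,0,0,0]
}}

```text
t: 19.98
ee_pos: [464.1, 52.7, 96.1]
tcp_rot: [0.988, -0.154, -0.003, 0.005]
ft_force: [-6.3, -10.8, 5.8]
finger_gap: 25.5
finger_force: 6.3
```

Request:
{"api": "jog_arm", "payload": {
  "targets": [0.0001,-0.002,0,0,0,1.2,0,0,0,0,0,0,0,0,0,0,0,0]
}}

```text
t: 20.35
ee_pos: [465.0, 56.8, 96.1]
tcp_rot: [0.986, -0.164, -0.003, 0.003]
ft_force: [-4.7, -7.5, 4.7]
finger_gap: 25.4
finger_force: 4.5
```

Request:
{"api": "jog_arm", "payload": {
  "targets": [0.0001,-0.002,0,0,0,1.2,0,0,0,0,0,0,0,0,0,0,0,0]
}}

```text
t: 20.72
ee_pos: [465.9, 59.5, 96.0]
tcp_rot: [0.985, -0.174, -0.003, 0.003]
ft_force: [-4.1, -8.0, 2.7]
finger_gap: 25.6
finger_force: 3.9
```

Request:
{"api": "jog_arm", "payload": {
  "targets": [0,-0.001,0,0,0,0.7,0,0,0,0,0,0,0,0,0,0,0,0]
}}

```text
t: 21.1
ee_pos: [466.3, 60.8, 96.0]
tcp_rot: [0.984, -0.18, -0.003, 0.002]
ft_force: [-4.2, -6.3, 2.9]
finger_gap: 25.7
finger_force: 3.4
```

Request:
{"api": "jog_arm", "payload": {
  "targets": [0,-0.001,0,0,0,0.7,0,0,0,0,0,0,0,0,0,0,0,0]
}}

```text
t: 21.48
ee_pos: [466.8, 62.1, 96.0]
tcp_rot: [0.983, -0.186, -0.003, 0.002]
ft_force: [-2.9, -5.9, 2.6]
finger_gap: 25.5
finger_force: 3.2
```

Run:
```python
from h import *
o=env.observe();s=env.snapshot("wrist");cv2.imwrite("pics/w5.png",s["color"])
R=Ro.from_quat(o["tcp_rot"]).as_matrix();v=o["ee_pos"][:2]-[547,28.7];a=np.degrees(np.arctan2(v[1],v[0]))
print(o["t"],"r",np.hypot(*v),"tool th",210.1-a%360,R[:,0].round(3))
import pickle;pickle.dump((o,s),open("w5.pkl","wb"))
```

```text
21.475 r 86.92713580443558 tool th 52.7132115179715 [ 0.931 -0.365 -0.005]
```

View pics/w5.png

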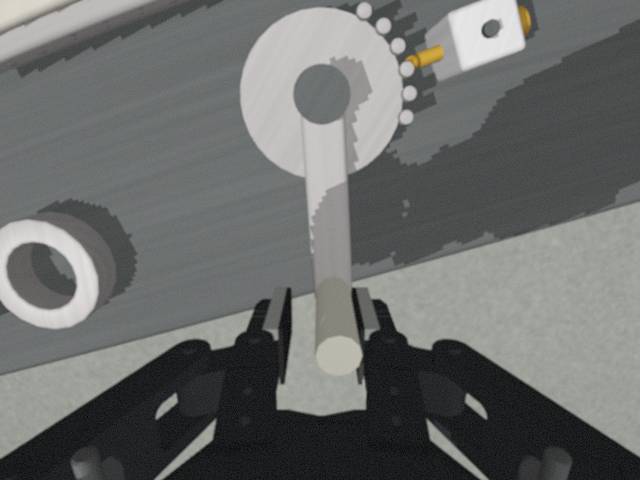

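The picture shows pins with tops at (406,117), (410,93) and (406,69) already past the plunger (tip at 409,62), and the next pin at (398,46). The lever is in or entering the third notch.

Run:
```python
from h import *
import pickle
o,s=pickle.load(open("w5.pkl","rb"))
H=onz(s,(339,354),128,o);v=H[:2]-[547,28.7];a=np.degrees(np.arctan2(v[1],v[0]))%360
print("handle",H,np.hypot(*v),"theta",210.1-a)
z=80
for z in (80,85):
  for p in((364,10),(384,26),(398,46),(406,69),(410,93),(406,117)):
    P=onz(s,p,z,o)[:2]-[547,28.7];print(z,np.hypot(*P).round(1),np.degrees(np.arctan2(P[1],P[0])).round(1))
for p in((409,62),(440,53),(525,20)):
    P=onz(s,p,70,o)[:2]-[547,28.7];print("pl",np.hypot(*P).round(1),np.degrees(np.arctan2(P[1],P[0])).round(1))
P=onz(s,(490,32),84,o)[:2]-[547,28.7];print("block",np.hypot(*P),np.degrees(np.arctan2(P[1],P[0])))
```

```text
handle [467.20684205  54.75240478 128.        ] 83.93852423340364 theta 48.181820636384174
80 33.7 -48.1
80 33.6 -64.1
80 33.6 -79.3
80 33.4 -94.5
80 34.1 -109.7
80 34.0 -125.1
85 32.2 -48.4
85 32.2 -64.5
85 32.2 -79.9
85 32.1 -95.2
85 32.9 -110.5
85 32.9 -125.9
pl 37.9 -89.8
pl 51.0 -91.2
pl 87.5 -90.8
block 65.68290474236653 -91.38673402925289
```

Request:
{"api": "jog_arm", "payload": {
  "targets": [0,-0.0015,0,0,0,1,0,0,0,0,0,0,0,0,0,0,0,0]
}}

```text
t: 21.9
ee_pos: [467.5, 64.1, 96.0]
tcp_rot: [0.981, -0.194, -0.003, 0.002]
ft_force: [-3.2, -5.9, 1.7]
finger_gap: 25.5
finger_force: 2.6
```

Request:
{"api": "jog_arm", "payload": {
  "targets": [0,-0.0015,0,0,0,1,0,0,0,0,0,0,0,0,0,0,0,0]
}}

```text
t: 22.28
ee_pos: [468.1, 65.1, 96.0]
tcp_rot: [0.979, -0.203, -0.003, 0.002]
ft_force: [-2.9, -5.1, 2.2]
finger_gap: 25.4
finger_force: 3.1
```

Request:
{"api": "jog_arm", "payload": {
  "targets": [0,-0.001,0,0,0,0.7,0,0,0,0,0,0,0,0,0,0,0,0]
}}

```text
t: 22.65
ee_pos: [468.4, 65.6, 95.9]
tcp_rot: [0.978, -0.209, -0.003, 0.002]
ft_force: [-3.1, -5.5, 2.8]
finger_gap: 25.7
finger_force: 3.4
```

Run:
```python
from h import *
o=env.observe();s=env.snapshot("wrist");cv2.imwrite("pics/w6.png",s["color"][:, 100:580])
R=Ro.from_quat(o["tcp_rot"]).as_matrix();v=o["ee_pos"][:2]-[547,28.7];a=np.degrees(np.arctan2(v[1],v[0]))
print(o["t"],"r",np.hypot(*v),"tool th",210.1-a%360)
import pickle;pickle.dump((o,s),open("w6.pkl","wb"))
```

```text
22.65 r 86.86854569765391 tool th 55.23058865008903
```

View pics/w6.png

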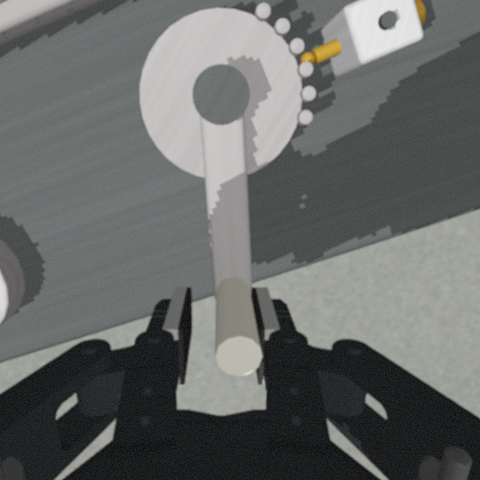

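Request:
{"api": "jog_arm", "payload": {
  "targets": [0,-0.001,0,0,0,0.7,0,0,0,0,0,0,0,0,0,0,0,0,0,0,0,0,0,0,0,0,0,0,0,0,0,0,0,0,0,0,0,0,0,0,0,0]
}}

```text
t: 23.58
ee_pos: [468.7, 66.2, 95.9]
tcp_rot: [0.977, -0.215, -0.003, 0.003]
ft_force: [-3.8, -6.1, 3.0]
finger_gap: 25.2
finger_force: 3.6
```

Run:
```python
from h import *
def pinc(s,o):
    c=s["color"][:, :, :].astype(int);g=c.min(2)
    H=onz
    return
o=env.observe();s=env.snapshot("wrist");s2=env.snapshot("scene")
cv2.imwrite("pics/w7.png",cv2.resize(s["color"][0:140,340:560],None,fx=3,fy=3,interpolation=cv2.INTER_CUBIC))
v=o["ee_pos"][:2]-[547,28.7];a=np.degrees(np.arctan2(v[1],v[0]))
print(o["t"],"tool th",210.1-a%360,o["ft_force"],o["finger_gap"])
import pickle;pickle.dump((o,s),open("w7.pkl","wb"))
```

```text
23.575 tool th 55.67938780467682 [-3.78802376 -6.05811703  2.98371863] 25.17084689972181
```

View pics/w7.png

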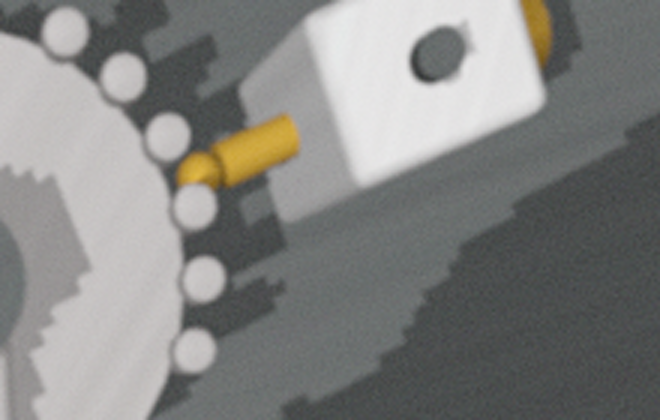

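The plunger ball sits deep between the third and fourth pins. The force dropped to a minimum and has begun to rise again, which marks the third notch. Handing in.

```bash
python3 -c "
from plant import env
print(env.finish_job())"
```

```text
the job is handed in; nothing more can be done
None
```

The carriage was pushed home against its stop with the specimen under the lens, and the job was handed in with the gripper holding the focus lever in its third notch; the loose items were not touched.

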